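Sweep the capped fittings into the sorting bay

ROBOT

A 6-joint arm with a two-finger parallel gripper is mounted at the origin on the work surface. World frame = base frame: x ahead of the robot, y to its left, z up, the work surface at z = 0. Lengths are in m, angles in rad, forces in N, time in s.
With the tool pointing down it reaches from about 0.375 to 0.9 m from the base axis. Payload 3.1 kg.
Tool frame: the origin (TCP) lies midway between the tips of the shut fingers; the grasp point (between the pads) lies 19 mm behind it; x points along the fingers, z is the direction in which the jaws open and shut, and the axes are right-handed (so a half turn about x gives the same grasp; the last joint's range is limited). The gripper opens to 85 mm and grips with 20 to 120 N. Pads are 22 mm wide; open, the fingers measure 114 mm over their backs; the gripper's body (76 mm by 85 mm) begins 54 mm behind the grasp point. The pads swing forward as they close: fully open they stand 13 mm farther back than shut.
Start: joints at [-1.415, 0.527, 1.433, -0, 1.181, -0.178], TCP at [0.205, -0.59, 0.231] pointing down, gripper open.
Joint ranges: [-3.08, 3.08], [-0.75, 2.2], [0.22, 2.44], [-1.43, 4.57], [0, 2.65], [-2.85, 2.85]. Speed limits (rad/s): [2.79, 2.79, 3.14, 3.14, 3.14, 3.14].

INTERFACE

Orientations are given as a unit quaternion [x, y, z, w].
In Python, from station import status, snapshot, camera_params, ticket gives the robot as it stands.
- The arm moves only by the tool arm_command, never from a script. Its argument "series" is a list that holds one entry, the list of rows, each a list of 4 numbers: the shift along the tool's x, y, z in mm, then the turn about the tool's x in rad. A call has 1 to 10 rows; each row shifts and turns the commanded pose from where the row before left it, along the tool's axes as they then stand; what a row does not reach is not made up. A row lasts 1/10 s, in which the tool goes at most 50 mm and 8.59 degrees, less where a joint would pass 70% of its speed; a pose out of reach is approached as far as the arm can. A call is refused whole if a number of a shift passes 50 or a number of a turn 0.15, either way. A call with a gripper value outside its range is refused whole. "jaw" is the opening in per cent of the stroke, from 0 (shut) to 100 (fully open), set as the call begins (left out, the last holds). The fingers move at their own pace and stop on an object; "force" is the grip in N (left out, the last holds). Time passes only in rows, so rows that do not move let the fingers close. It gives the time, the measured TCP pose, the force and the opening at its end, in the units of the state.
- status.sense(): the state, without advancing time (a new reading comes with each control period).
- snapshot(name): name is "scene" or "top" or "wrist"; returns the picture (400x640x3 uint8, red, green, blue); there is no depth.
- camera_params(name): a dict with "fovy" (degrees; the focal length in pixels is half the picture's height over the tangent of half this angle, whatever the lens; pixels are square), "cx", "cy" (the principal point, pixels), "extrinsics" (4x4, takes a point from camera to world coordinates); the wrist camera has in their place "mount" (4x4, takes a point from camera to tool coordinates, whose origin is the TCP and whose axes are the tool frame's). Camera axes: x right, y down, z forward; pixel columns grow to the right and rows downward; lengths in m; the calibration is good to about 2 mm. A picture is of the moment at which its call begins: read the wrist's pose just before it. camera_params takes no time and is no camera call.
- ticket.sign_off(): hands the job in, once; it reports no verdict.
The state is a dict: "t": time; "q": joint angles; "qd": joint speeds; "tau": joint torques, N m; "tcp_pos": TCP position; "tool_rot": TCP orientation; "force": force on the tool from outside, world axes, zero at the start; "ft_torque": the same for the moment, N m; "finger_gap": opening from 0.0 (shut) to 1.0 (fully open).
Only numpy, scipy, OpenCV 4.12 (cv2) and the standard library are available. Lean on these libraries where they do the work, as an engineer would, in place of code of your own. Each camera call takes 0.05 s, during which the arm holds its last target. There are 200 camera calls.

TASK

Gently sweep the three blue-capped fittings along the shelf into the green-floored sorting bay, so that each stands upright wholly inside it, past its open side. Push them with the fingers, never pinching or lifting them, and leave the red-capped fitting, the bottle, the brass weight and the screwdriver where they are.

Things in the scene. Friction and masses are not known exactly. Their poses are not given: they have to be found in the camera images.
- bay: fixed sorting bay: aluminium walls 22 mm high, 8 mm thick on three sides of a flat green floor level with the shelf top (no sill). Origin: centre of its open mouth, at shelf height. x points into the bay (back wall inner face at x = 100 mm), y along the mouth (side wall inner faces at y = -130 and +130 mm), z up. The four fittings start 70 to 150 mm outside the mouth, in lanes about 60 mm apart along y
- blue0_mid (a point): one of three alike fittings to be swept: a steel collar 28 mm in diameter and 14 mm high with a blue dust cap 22 mm in diameter on top, 24 mm high in all, about 60 g, loose, standing upright on the shelf; this point is its centre, 12 mm above its underside, its z axis points up
- blue1_mid (a point): one of three alike fittings to be swept: a steel collar 28 mm in diameter and 14 mm high with a blue dust cap 22 mm in diameter on top, 24 mm high in all, about 60 g, loose, standing upright on the shelf; this point is its centre, 12 mm above its underside, its z axis points up
- blue2_mid (a point): one of three alike fittings to be swept: a steel collar 28 mm in diameter and 14 mm high with a blue dust cap 22 mm in diameter on top, 24 mm high in all, about 60 g, loose, standing upright on the shelf; this point is its centre, 12 mm above its underside, its z axis points up
- red_mid (a point): fitting to leave alone, standing among the others: a steel collar 28 mm in diameter and 14 mm high with a red dust cap 22 mm in diameter on top, 24 mm high in all, about 60 g, loose, standing upright on the shelf; this point is its centre, 12 mm above its underside, its z axis points up
- bottle_mid (a point): amber glass bottle with black cap, 42 mm in diameter, 85 mm high, standing loose beside the work; this point is its centre, half-way up, z up
- weight_mid (a point): brass calibration weight with a knob, 48 mm in diameter, 60 mm high, standing loose beside the work; this point is its centre, half-way up, z up
- driver_grip (a point): screwdriver lying loose behind the bay's back wall; this point is the middle of its handle

How it is judged:
By the outcome, as a careful person would: the job done as asked, in the order asked, and still so for the second after the job is handed in, with the robot touching nothing.
It also fails if it takes over 72 s, if anything falls off the work surface, if the arm or the gripper's body presses on something with over 40 N, if the wrist force passes 120 N, or if a joint passes its speed limit or range.

## Working session

There is one attempt and no reset: what is moved stays moved. The work goes in short steps, Python scripts to look and compute and a tool call to move; the robot and the scene stay as the last step left them, time stands still between calls to the robot, and variables do not carry over. Pictures are saved under pics/ and viewed, about 8 in all and at most 12, crops included, and the job is handed in when it is done.

Besides the shell and the picture viewer there is one more tool, called as a command line: name --argument value ..., lists and objects as JSON in quotes. arm_command: Moves the arm, as the interface text tells. Its arguments: {"type":"object","properties":{"series":{"type":"array"},"jaw":{"type":"number"},"force":{"type":"number"}},"required":["series"]}

```bash
ls; mkdir -p pics
python3 - <<'E'
from station import status, snapshot, camera_params
import cv2
for n in ("scene","top"):
    im=snapshot(n); cv2.imwrite(f"pics/{n}0.png",im[:,:,::-1])
    p=camera_params(n); print(n,p)
s=status.sense(); print(s)
E
```

```text
pics
scene {'fovy': 46.49878586640852, 'cx': 315.787653056064, 'cy': 198.05510046676636, 'extrinsics': array([[ 0.06868041,  0.82454831, -0.56160759,  1.08186939],
       [ 0.99758834, -0.06241823,  0.03035559,  0.00414326],
       [-0.0100249 , -0.56233802, -0.82684669,  0.72631803],
       [ 0.        ,  0.        ,  0.        ,  1.        ]])}
top {'fovy': 55.17890756379401, 'cx': 321.9196689863176, 'cy': 203.26497133757013, 'extrinsics': array([[ 0.0152028 , -0.99541572,  0.09442678,  0.55116058],
       [-0.99915084, -0.01874061, -0.03669304,  0.03310623],
       [ 0.03829444, -0.09378876, -0.99485537,  0.83292445],
       [ 0.        ,  0.        ,  0.        ,  1.        ]])}
{'t': 0.1, 'q': array([-1.41551435e+00,  5.28356342e-01,  1.43379140e+00,  3.21882621e-06,
        1.18141590e+00, -1.78510641e-01]), 'qd': array([ 1.39633100e-03,  4.08038977e-05, -1.94614168e-03,  5.11636547e-05,
       -6.68600271e-04,  2.13304633e-04]), 'tau': array([ 5.18100421e-05, -4.43304491e+01, -1.78585482e+01, -2.83313293e-04,
        3.86494357e-03,  3.86480778e-06]), 'tcp_pos': array([ 0.20468727, -0.58983805,  0.23043636]), 'tool_rot': array([ 0.41049058,  0.57659955, -0.40949224,  0.57562708]), 'force': array([ 0.95856107,  0.52294632, -0.10202064]), 'ft_torque': array([ 0.00591148, -0.0251535 , -0.01130993]), 'finger_gap': 0.9998504706037834}
```

View pics/top0.png

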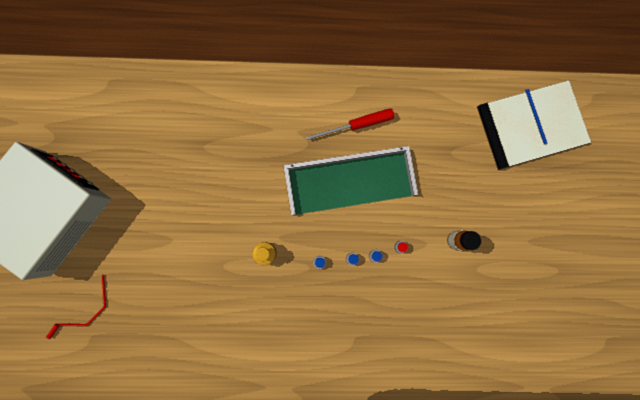

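View pics/scene0.png

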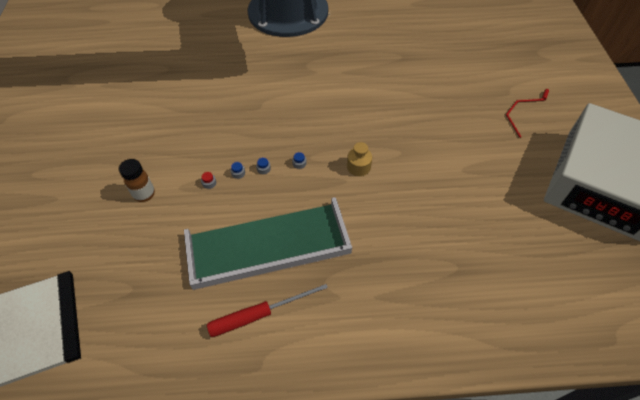

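The top view shows the bay (green, about 288–418 × 150–214) with its mouth facing the robot. The blue caps are near (320,262), (353,258) and (376,256), red is at (402,247), the weight at (264,253) and the bottle at (465,240). The scene view agrees. Next I'll measure positions.

```bash
cat > h.py <<'E'
import numpy as np, cv2
from scipy.spatial.transform import Rotation as R
from station import status, snapshot, camera_params
def K(n,p=None):
    p=p or camera_params(n); return p, 200/np.tan(np.radians(p['fovy'])/2)
def ray(n,uv,z,T=None):
    p,f=K(n); T=p['extrinsics'] if T is None else T
    d=T[:3,:3]@np.array([(uv[0]-p['cx'])/f,(uv[1]-p['cy'])/f,1]); o=T[:3,3]
    return o+d*(z-o[2])/d[2]
def wristT():
    s=status.sense(); T=np.eye(4); T[:3,:3]=R.from_quat(s['tool_rot']).as_matrix(); T[:3,3]=s['tcp_pos']
    return T@camera_params('wrist')['mount']
def blobs(rgb,col,amin=20):
    h=cv2.cvtColor(rgb,cv2.COLOR_RGB2HSV)
    m={'blue':cv2.inRange(h,(105,150,60),(125,255,255)),'green':cv2.inRange(h,(65,80,25),(95,255,255)),
       'red':cv2.inRange(h,(0,200,110),(4,255,255))|cv2.inRange(h,(176,200,110),(180,255,255))}[col]
    n,l,st,c=cv2.connectedComponentsWithStats(m)
    return [(c[i].round(1),st[i,4],l==i) for i in range(1,n) if st[i,4]>=amin]
E
python3 - <<'E'
from h import *
for n in ("top","scene"):
    im=cv2.imread(f"pics/{n}0.png")[:,:,::-1].copy()
    for c in ('blue','red'):
        for b in blobs(im,c): print(n,c,b[0],b[1],(1000*ray(n,b[0],.021)).round(0))
    g=max(blobs(im,'green'),key=lambda b:b[1])
    pts=cv2.findContours(g[2].astype('uint8'),0,1)[0][0]
    e=cv2.approxPolyDP(pts,6,True)[:,0]
    for q in e: print(n,'green',q,(1000*ray(n,q,0.0)).round(0))
    print(cv2.minAreaRect(pts))
s=status.sense();print(R.from_quat(s['tool_rot']).as_matrix().round(3), camera_params('wrist'))
E
```

```text
top blue [535.9 116.3] 158 [ 832. -471.   21.]
top blue [376.6 255.9] 73 [ 519. -114.   21.]
top blue [353.2 258.9] 76 [512. -65.  21.]
top blue [319.6 262.3] 75 [504.   6.  21.]
top red [371.9 118.3] 413 [ 817. -103.   21.]
top red [402.5 246.8] 73 [ 538. -170.   21.]
top red [ 88.9 310.1] 141 [401. 473.  21.]
top red [ 51.5 331.2] 48 [359. 544.  21.]
top green [403 153] [ 746. -177.    0.]
top green [289 170] [702.  76.   0.]
top green [296 213] [608.  59.   0.]
top green [410 195] [ 652. -192.    0.]
((349.81622314453125, 182.50271606445312), (44.3973503112793, 117.28385925292969), 81.02737426757812)
scene blue [298.8 157. ] 72 [504.   4.  21.]
scene blue [262.5 162.6] 73 [512. -67.  21.]
scene blue [236.6 167. ] 75 [ 519. -117.   21.]
scene red [206.9 176.5] 60 [ 538. -173.   21.]
scene red [237.9 318.4] 817 [ 820. -107.   21.]
scene green [330 206] [608.  56.   0.]
scene green [192 235] [ 652. -196.    0.]
scene green [197 277] [ 735. -181.    0.]
scene green [342 244] [690.  70.   0.]
((264.8623962402344, 240.0702667236328), (42.798255920410156, 149.4566192626953), 77.00537872314453)
[[-0.     0.945  0.328]
 [ 0.002  0.328 -0.945]
 [-1.     0.    -0.002]] {'fovy': 70.47262944981325, 'cx': 316.0531678952144, 'cy': 197.73723072090067, 'mount': array([[-2.82545687e-04, -2.69431553e-01,  9.63019500e-01,
        -1.42816077e-01],
       [ 1.44649942e-03, -9.63018642e-01, -2.69430889e-01,
         6.73889947e-02],
       [ 9.99998914e-01,  1.31688061e-03,  6.61829349e-04,
        -1.40429182e-03],
       [ 0.00000000e+00,  0.00000000e+00,  0.00000000e+00,
         1.00000000e+00]])}
```

arm_command --series '[[[0,0,0,0.08],[0,0,0,0.08],[5,29,-34,0],[5,29,-34,0],[5,29,-34,0],[5,29,-34,0],[5,29,-34,0],[5,29,-34,0],[5,29,-34,0],[5,29,-34,0]]]' --jaw 19

```text
t: 1.1
tcp_pos: [0.3868, -0.2807, 0.191]
tool_rot: [0.455, 0.542, -0.455, 0.541]
force: [0.4, -0.4, -0.9]
finger_gap: 0.191
```

arm_command --series '[[[5,29,-34,0],[5,29,-34,0],[5,29,-34,0],[5,25,-34,0],[0,0,0,0],[0,0,0,0],[0,0,0,0]]]'

```text
t: 1.8
tcp_pos: [0.4728, -0.1299, 0.1713]
tool_rot: [0.455, 0.541, -0.455, 0.541]
force: [0.2, -0.7, -0.2]
finger_gap: 0.191
```

```bash
cat > look.py <<'E'
import sys
from h import *
B=np.array([[.985,.172],[-.172,.985]]); O=np.array([630,-68])
T=wristT(); im=snapshot('wrist'); cv2.imwrite(f"pics/{sys.argv[1]}.png",im[:,:,::-1])
s=status.sense(); M=R.from_quat(s['tool_rot']).as_matrix()
print('t',s['t'],'tcp',(1000*s['tcp_pos']).round(1),'bay',(B@(1000*s['tcp_pos'][:2]-O)).round(1),'ty',M[:,1].round(3),'gap',s['finger_gap'],'F',s['force'].round(1))
def rep(n,im,T):
    for c in ('blue','red'):
        for b in blobs(im,c,30):
            w=1000*ray(n,b[0],.021,T); bb=B@(w[:2]-O)
            if bb[0]<110 and abs(bb[1])<150: print(n,c,b[0],b[1],w[:2].round(1),'bay',bb.round(1))
rep('wrist',im,T)
t=snapshot('top'); cv2.imwrite(f"pics/{sys.argv[1]}_top.png",t[:,:,::-1]); rep('top',t,None)
E
python3 look.py a
```

```text
t 1.85 tcp [ 472.7 -130.3  171.4] bay [-165.6  -34.3] ty [ 0.985  0.171 -0.   ] gap 0.19272337370419626 F [-0.1  0.1 -0.8]
wrist blue [190.2 133.5] 354 [502.3   5.5] bay [-113.1   94.3]
wrist blue [260.6 137.9] 330 [510.3 -65.1] bay [-117.4   23.4]
wrist blue [310.2 139.7] 317 [ 517.3 -115. ] bay [-119.1  -26.9]
wrist red [367.7 129.6] 324 [ 537.2 -170.3] bay [-109.   -84.8]
top blue [376.6 255.9] 73 [ 518.5 -114.3] bay [-117.8  -26.5]
top blue [353.2 258.9] 75 [511.6 -64.7] bay [-116.1   23.6]
top blue [319.5 262.1] 73 [504.    6.4] bay [-111.4   94.9]
top red [402.5 246.8] 73 [ 538.5 -169.7] bay [-107.7  -84.5]
```

View pics/a.png

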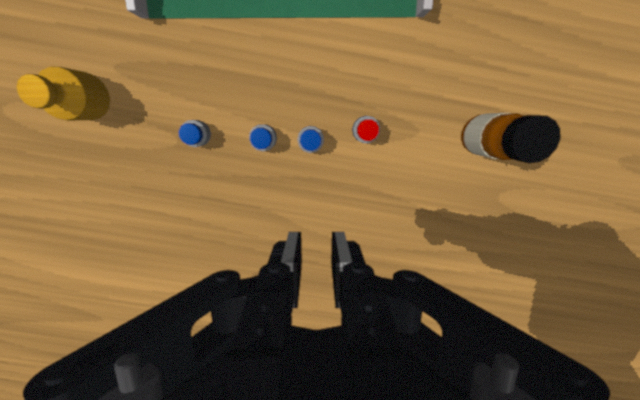

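The wrist and top views agree to within 2 mm: A is in lane y=+94, B +23, C −27 and red −85. I'll lower behind C, which is the middle-right one at pixel (310,140).

arm_command --series '[[[30,0,-7.5,0],[40,0,0,0],[40,0,0,0],[30,0,0,0],[15,0,0,0],[8,0,0,0],[4,0,0,0],[0,0,0,0],[0,0,0,0],[0,0,0,0]]]'

```text
t: 2.9
tcp_pos: [0.4723, -0.1221, 0.0052]
tool_rot: [0.455, 0.541, -0.455, 0.542]
force: [-0.5, -0.8, 0.7]
finger_gap: 0.188
```

```bash
python3 look.py b
```

```text
t 2.95 tcp [ 472.3 -122.     5.2] bay [-164.6  -26.1] ty [0.985 0.173 0.001] gap 0.19122985445433568 F [-0.2  0.  -0.9]
wrist blue [ 48.2 154.7] 2202 [502.1   5.8] bay [-113.3   94.7]
wrist blue [208.5 163.8] 1851 [510.5 -64.9] bay [-117.2   23.6]
wrist blue [320.1 167.8] 1725 [ 517.4 -114.8] bay [-118.9  -26.7]
wrist red [450.7 144.9] 2012 [ 537.6 -170. ] bay [-108.6  -84.6]
top blue [376.6 255.9] 73 [ 518.5 -114.3] bay [-117.8  -26.5]
top blue [353.3 259. ] 74 [511.4 -64.9] bay [-116.3   23.5]
top blue [319.5 262.1] 72 [504.    6.4] bay [-111.4   94.9]
top red [402.5 246.8] 73 [ 538.5 -169.7] bay [-107.7  -84.5]
```

View pics/b.png

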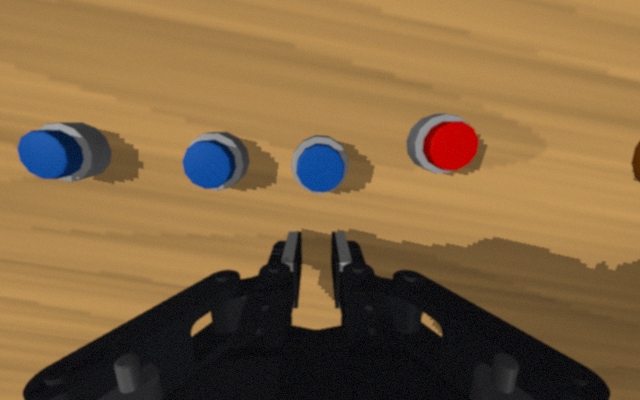

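arm_command --series '[[[0,4,0.5,0],[0,5,0,0],[0,5,0,0],[0,5,0,0],[0,5,0,0],[0,5,0,0],[0,5,0,0],[0,5,0,0],[0,5,0,0],[0,5,0,0]]]'

```text
t: 4.0
tcp_pos: [0.5204, -0.1136, 0.0043]
tool_rot: [0.455, 0.542, -0.455, 0.541]
force: [0.4, 0.2, 0.3]
finger_gap: 0.19
```

```bash
python3 look.py c
```

```text
t 4.05 tcp [ 521.7 -113.8    4.4] bay [-114.6  -26.5] ty [0.985 0.173 0.002] gap 0.19125710054758752 F [-0.1  0.1 -0.1]
wrist blue [316.1 219.2] 1622 [ 541.3 -108.8] bay [-94.4 -24.9]
wrist blue [ 71.3 254.8] 1645 [502.2   6.1] bay [-113.2   94.9]
wrist blue [216.7 258.7] 1198 [512.5 -64.3] bay [-115.1   23.9]
wrist red [438.5 247.1] 1563 [ 537.5 -169.9] bay [-108.6  -84.5]
top blue [319.6 262.2] 74 [503.8   6.1] bay [-111.6   94.7]
```

View pics/c.png

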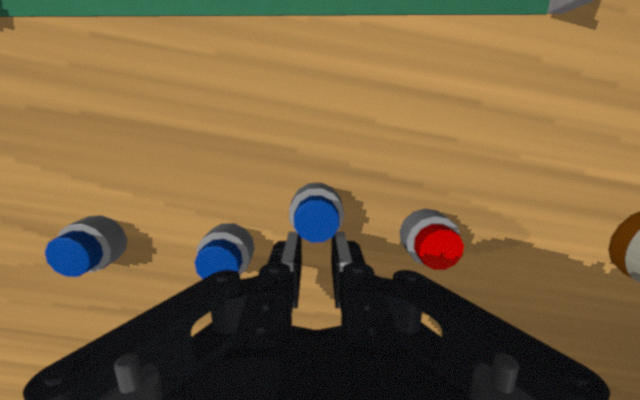

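The fitting sits between the fingertips about 20 mm ahead of the TCP, and the neighbours haven't moved. I'll continue the push.

arm_command --series '[[[0,4,0,0],[0,6,0,0],[0,6,0,0],[0,6,0,0],[0,6,0,0],[0,6,0,0],[0,6,0,0],[0,6,0,0],[0,6,0,0],[0,6,0,0]]]'

```text
t: 5.1
tcp_pos: [0.5777, -0.1036, 0.0043]
tool_rot: [0.455, 0.542, -0.455, 0.541]
force: [-0.5, -0.5, -0.3]
finger_gap: 0.195
```

arm_command --series '[[[0,6,0,0],[0,6,0,0],[0,6,0,0],[0,6,0,0],[0,6,0,0],[0,6,0,0],[0,6,0,0],[0,6,0,0],[0,6,0,0],[0,6,0,0]]]'

```text
t: 6.1
tcp_pos: [0.6368, -0.0933, 0.0043]
tool_rot: [0.455, 0.542, -0.455, 0.541]
force: [-1.1, -1.0, 0.2]
finger_gap: 0.189
```

arm_command --series '[[[0,6,0,0],[0,5,0,0],[0,3,0,0],[0,2,0,0],[0,1,0,0],[0,0,0,0],[0,0,0,0]]]'

```text
t: 6.8
tcp_pos: [0.6531, -0.0904, 0.0043]
tool_rot: [0.455, 0.541, -0.455, 0.542]
force: [-0.3, 0.5, -0.7]
finger_gap: 0.19
```

```bash
python3 look.py d
```

```text
t 6.85 tcp [653.1 -90.5   4.3] bay [ 18.9 -26.1] ty [0.985 0.173 0.   ] gap 0.19329178929820642 F [ 0.1 -0.3  0.2]
wrist blue [316. 219.] 1633 [674.  -85.5] bay [ 40.3 -24.8]
top blue [319.5 262.1] 72 [504.    6.4] bay [-111.4   94.9]
```

View pics/d.png

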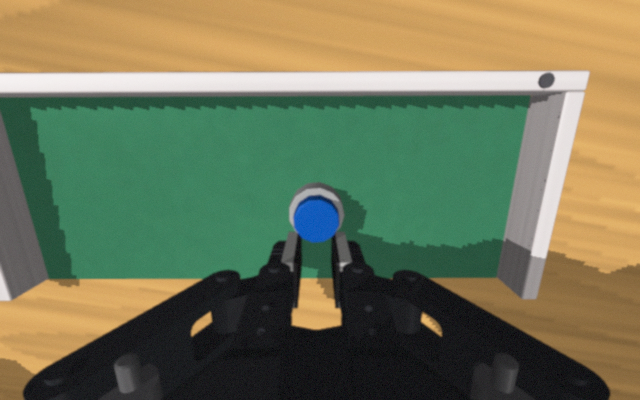

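C is well inside at bay x≈40, upright at pixel (316,219). Next I'll back off and move behind B.

arm_command --series '[[[0,-10,0,0],[0,-20,0,0],[-20,-30,0,0],[-30,-35,0,0],[-20,-35,-20,0],[0,-35,-20,0],[0,-15,-10,0],[0,0,0,0],[30,0,0,0],[25,0,0,0]]]'

```text
t: 7.9
tcp_pos: [0.4695, -0.0735, 0.0193]
tool_rot: [0.455, 0.54, -0.454, 0.543]
force: [0.4, 0.3, -0.6]
finger_gap: 0.191
```

arm_command --series '[[[10,0,0,0],[5,0,0,0],[0,0,0,0],[0,0,0,0],[0,0,0,0]]]'

```text
t: 8.4
tcp_pos: [0.4678, -0.0725, 0.0051]
tool_rot: [0.455, 0.541, -0.455, 0.542]
force: [-0.5, -0.0, 0.2]
finger_gap: 0.186
```

```bash
python3 look.py e
```

```text
t 8.45 tcp [467.7 -72.5   5.1] bay [-160.6   23.5] ty [0.985 0.173 0.001] gap 0.1892125139126011 F [ 0.1 -0.2 -0.3]
wrist blue [160.1 163.2] 1931 [502.4   6. ] bay [-112.9   94.9]
wrist blue [318.5 172.9] 1705 [510.5 -64.9] bay [-117.2   23.6]
wrist red [560.2 153.6] 2187 [ 537.9 -169.7] bay [-108.2  -84.4]
top blue [363.3 182.3] 70 [675.2 -85.3] bay [ 41.6 -24.8]
top blue [352.6 258.2] 59 [513.  -63.4] bay [-114.4   24.7]
top blue [319.6 262.2] 74 [503.8   6.1] bay [-111.6   94.7]
top red [402.5 246.8] 73 [ 538.5 -169.7] bay [-107.7  -84.5]
```

arm_command --series '[[[0,4,0,0],[0,6,0,0],[0,6,0,0],[0,6,0,0],[0,6,0,0],[0,6,0,0],[0,6,0,0],[0,6,0,0],[0,6,0,0],[0,6,0,0]]]'

```text
t: 9.5
tcp_pos: [0.5247, -0.0622, 0.0043]
tool_rot: [0.455, 0.542, -0.455, 0.541]
force: [-0.5, -0.1, 0.7]
finger_gap: 0.187
```

arm_command --series '[[[0,6,0,0],[0,6,0,0],[0,6,0,0],[0,6,0,0],[0,6,0,0],[0,6,0,0],[0,6,0,0],[0,6,0,0],[0,6,0,0],[0,6,0,0]]]'

```text
t: 10.5
tcp_pos: [0.5838, -0.0518, 0.0043]
tool_rot: [0.455, 0.542, -0.455, 0.541]
force: [-1.0, 0.4, 0.2]
finger_gap: 0.189
```

arm_command --series '[[[0,6,0,0],[0,6,0,0],[0,6,0,0],[0,6,0,0],[0,6,0,0],[0,6,0,0],[0,6,0,0],[0,6,0,0],[0,6,0,0],[0,3,0,0]]]'

```text
t: 11.5
tcp_pos: [0.6404, -0.042, 0.0044]
tool_rot: [0.455, 0.541, -0.455, 0.542]
force: [-0.5, -0.1, -0.2]
finger_gap: 0.193
```

arm_command --series '[[[0,2,0,0],[0,1,0,0],[0,0,0,0],[0,0,0,0]]]'

```text
t: 11.9
tcp_pos: [0.6424, -0.0415, 0.0043]
tool_rot: [0.455, 0.541, -0.455, 0.542]
force: [-0.4, -0.2, 0.4]
finger_gap: 0.188
```

```bash
python3 look.py f
```

```text
t 11.95 tcp [642.4 -41.5   4.3] bay [16.8 23.9] ty [0.985 0.173 0.   ] gap 0.18719076821187178 F [-0.7  0.3 -0.4]
wrist blue [422.1 214.4] 1752 [674.3 -85.4] bay [ 40.7 -24.7]
wrist blue [316.  219.3] 1634 [663.2 -36.6] bay [38.1 25.2]
```

View pics/f.png

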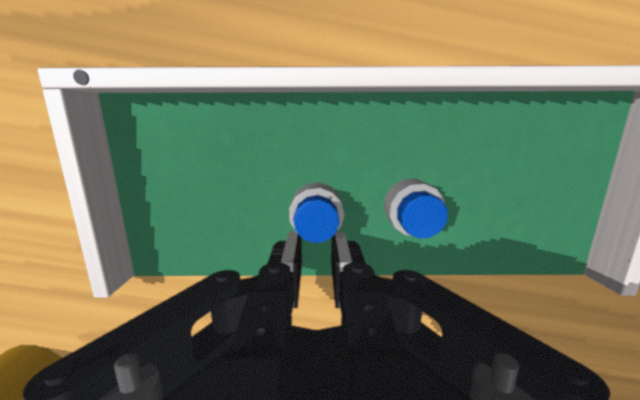

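B is inside at about (38, 25) bay mm, and C is still at (41, −25). Next is A, steering it slightly inward away from the side wall.

arm_command --series '[[[0,-10,0,0],[0,-20,0,0],[-20,-30,0,0],[-30,-35,0,0],[-20,-35,-20,0],[0,-30,-30,0],[0,-14,-20.5,0],[0,0,0,0],[30,0,0,0],[25,0,0,0]]]'

```text
t: 13.0
tcp_pos: [0.4608, -0.0029, 0.0193]
tool_rot: [0.455, 0.54, -0.454, 0.543]
force: [0.5, 0.1, -0.3]
finger_gap: 0.189
```

arm_command --series '[[[10,0,0,0],[5,0,0,0],[0,0,0,0],[0,0,0,0],[0,0,0,0]]]'

```text
t: 13.5
tcp_pos: [0.4595, -0.0024, 0.0051]
tool_rot: [0.455, 0.541, -0.454, 0.542]
force: [0.1, -0.3, -0.2]
finger_gap: 0.19
```

```bash
python3 look.py g
```

```text
t 13.55 tcp [459.4  -2.3   5.1] bay [-156.7   94. ] ty [0.985 0.173 0.002] gap 0.1938343733944173 F [-0.8  0.3 -0.1]
wrist blue [317.2 171.8] 1710 [502.6   5.9] bay [-112.8   94.7]
top blue [363.3 182.3] 70 [675.2 -85.3] bay [ 41.6 -24.8]
top blue [340.6 187. ] 72 [664.  -36.4] bay [38.9 25.3]
top blue [319.6 262.2] 74 [503.8   6.1] bay [-111.6   94.7]
top red [402.5 246.8] 73 [ 538.5 -169.7] bay [-107.7  -84.5]
```

arm_command --series '[[[0,4,0,0],[0,6,0,0],[0,6,0,0],[0,6,0,0],[0,6,0,0],[0,6,0,0],[0,6,0.3,0],[0,6,0.3,0],[0,6,0.3,0],[0,6,0.3,0]]]'

```text
t: 14.6
tcp_pos: [0.5167, 0.0067, 0.0043]
tool_rot: [0.455, 0.542, -0.455, 0.541]
force: [-0.8, -0.1, -0.5]
finger_gap: 0.189
```

arm_command --series '[[[0,6,0.4,0],[0,6,0.4,0],[0,6,0.4,0],[0,6,0.4,0],[0,6,0.4,0],[0,6,0.4,0],[0,6,0.4,0],[0,6,0.4,0],[0,6,0.4,0],[0,6,0.4,0]]]'

```text
t: 15.6
tcp_pos: [0.5765, 0.0132, 0.0043]
tool_rot: [0.455, 0.542, -0.455, 0.541]
force: [-1.0, 0.0, -0.4]
finger_gap: 0.19
```

arm_command --series '[[[0,6,0.4,0],[0,6,0.4,0],[0,6,0.4,0],[0,6,0.4,0],[0,6,0.4,0],[0,6,0.4,0],[0,6,0,0],[0,6,0,0],[0,5,0,0],[0,3,0,0]]]'

```text
t: 16.6
tcp_pos: [0.6323, 0.0205, 0.0043]
tool_rot: [0.455, 0.541, -0.455, 0.542]
force: [-0.5, 0.4, 0.5]
finger_gap: 0.186
```

arm_command --series '[[[0,2,0,0],[0,1,0,0],[0,0,0,0],[0,0,0,0]]]'

```text
t: 17.0
tcp_pos: [0.6345, 0.021, 0.0043]
tool_rot: [0.455, 0.541, -0.455, 0.542]
force: [-0.4, 0.4, 1.0]
finger_gap: 0.19
```

```bash
python3 look.py i
```

```text
t 17.05 tcp [634.5  20.9   4.3] bay [19.8 86.8] ty [0.985 0.173 0.   ] gap 0.18984977481830279 F [-0.8 -0.4 -0. ]
wrist blue [316.1 219.3] 1637 [655.3  25.8] bay [41.1 88. ]
wrist blue [553. 220.] 2024 [674.5 -84.6] bay [ 40.9 -24. ]
wrist blue [448.1 224.5] 1779 [663.6 -36.4] bay [38.6 25.3]
top blue [363.9 182.4] 61 [675.  -86.6] bay [ 41.2 -26. ]
top red [402.5 246.8] 70 [ 538.5 -169.7] bay [-107.7  -84.5]
```

View pics/i.png

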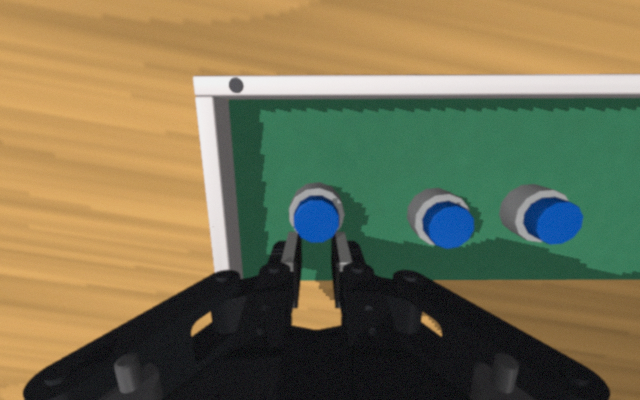

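All three are inside and upright. I'll retreat clear and do a final check.

arm_command --series '[[[0,-10,0,0],[0,-20,0,0],[-10,-30,0,0],[-30,-30,0,0],[-40,-30,0,0],[-40,-20,0,0],[-30,-20,0,0],[0,0,0,0],[0,0,0,0],[0,0,0,0]]]'

```text
t: 18.1
tcp_pos: [0.477, -0.0067, 0.1535]
tool_rot: [0.455, 0.542, -0.455, 0.541]
force: [-0.1, 0.1, -1.1]
finger_gap: 0.192
```

```bash
python3 look.py j
python3 - <<'E'
import cv2,numpy as np
a=cv2.imread('pics/top0.png');b=cv2.imread('pics/j_top.png')
for n,(x,y,X,Y) in dict(weight=(250,240,278,268),bottle=(445,228,483,252),driver=(303,105,398,145),red=(394,238,411,256)).items():
    print(n,np.abs(a[y:Y,x:X].astype(int)-b[y:Y,x:X]).mean().round(2))
cv2.imwrite('pics/j_crop.png',cv2.resize(b[90:290,230:500],None,fx=2.9,fy=2.9))
E
```

```text
t 18.15 tcp [476.9  -6.6 153.2] bay [-140.2   86.8] ty [ 0.985  0.173 -0.001] gap 0.18841029790408453 F [-0.2 -0.1 -0.4]
wrist red [493.8 156.9] 401 [ 537.6 -170. ] bay [-108.6  -84.6]
top blue [363.3 182.3] 70 [675.2 -85.3] bay [ 41.6 -24.8]
top blue [340.6 187. ] 72 [664.  -36.4] bay [38.9 25.3]
top blue [311.5 190. ] 72 [656.3  25.9] bay [42.  87.9]
top red [402.5 246.8] 73 [ 538.5 -169.7] bay [-107.7  -84.5]
weight 9.4
bottle 6.52
driver 9.64
red 8.62
```

View pics/j_crop.png

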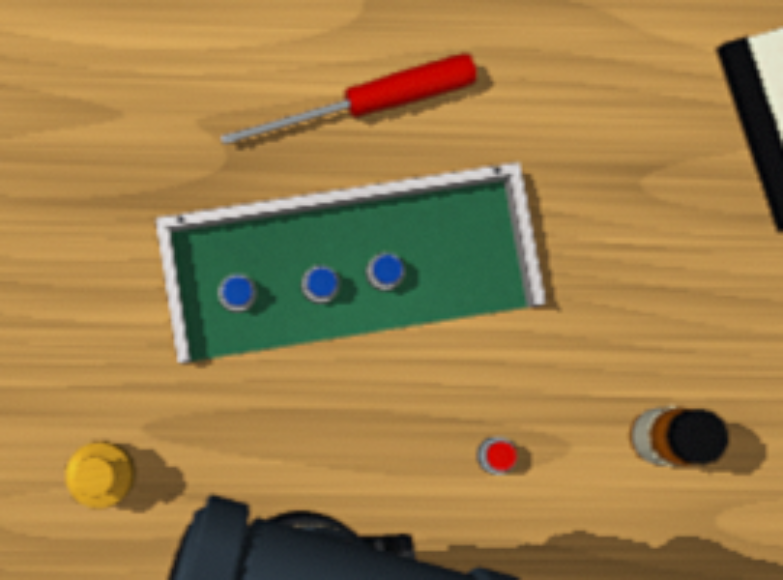

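The final view shows all three blue-capped fittings upright and well inside the bay. Red, bottle, weight and screwdriver are where they started, and the arm is clear.

```bash
python3 -c "from station import ticket; print(ticket.sign_off())"
```

```text
the job is handed in; nothing more can be done
None
```

I swept the three blue-capped fittings one at a time into the bay and handed the job in at about 18 s. The fingers were held about 16 mm apart and low on the collar, pushing from behind; nothing was pinched or lifted.

**Fittings:** the last top picture puts their centres at about (42, −25), (39, 25) and (42, 88) mm in the bay frame. All stand upright, at least 24 mm past the mouth and about 28 mm from the nearest wall.

**Things to leave alone:** red measured the same spot before and after. The bottle, weight and screwdriver I only compared by eye, and they look unmoved. A pixel comparison with the first picture gave differences of 6.5 to 9.6 grey levels for all four. I put that down to noise and lighting, since red gave 8.6 without moving, but the comparison settles nothing on its own.

**Forces:** every reading I took stayed near 1 N, about noise level. The arm ended clear, with the fingertips about 150 mm above the shelf.

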